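# Two wax-carving kits

## Task

Make up two wax-carving kits from the stock in the middle of the jeweller's bench. The tray with three pockets gets the wooden ring clamp in its long pocket and, in its two small pockets, the slim round wax tube and the steel doming block, one in each, either way about; the tray with two pockets gets the plain wax slab and the D-shaped signet blank, one in each, either way about. Everything must sit flat on the floor of its pocket, the same way up as it is now, and the thick wax tube stays where it is in the stock.

Things in the scene. Friction and masses are not known exactly. Their poses are not given: they have to be found in the camera images.
- tray_three: Flat dark wooden tray, fixed to the bench, with three pockets, 160 (x) x 144 (y) mm. Origin: centre of its underside, z up. Pocket floors are at z = 6 mm, the rim and all ribs at z = 13 mm. Long pocket: 144 (x) x 50 (y) mm, centre at x 0, y -39 mm. Two small pockets, each 62 (x) x 58 (y) mm, centres at x -41 and +41, y +35 mm. The rib between the small pockets is 20 mm wide, as is the one between them and the long pocket.
- tray_two: Flat dark wooden tray, fixed to the bench, with two equal pockets, 82 (x) x 148 (y) mm. Origin: centre of its underside, z up. Pocket floors at z = 6 mm, rim and rib at z = 13 mm. Pockets each 66 (x) x 56 (y) mm, centres at x 0, y -38 and +38 mm.
- ring_clamp: Jeweller's wooden ring clamp lying flat, a bar 120 (x) x 26 (y) x 28 (z) mm with straight sides, +x end rounded, a thin brass band around its middle and a black end; about 80 g. Origin: centre of its underside (mid-length); x along its length. For the long pocket of tray_three.
- slim_tube: The slimmer of two blue wax ring tubes: a round tube standing on end, 32 mm outer diameter, 16 mm hole, 50 mm high, about 50 g. Origin: on its axis, at its underside; z up. For a small pocket of tray_three.
- doming_block: Steel doming block, a 40 mm cube with dark round hollows on its faces, about 480 g. Origin: centre of its underside; x and y square to its side faces; z up. For a small pocket of tray_three.
- wax_slab: Plain blue wax slab without a hole, lying flat, 44 (x) x 30 (y) x 28 (z) mm, about 50 g. Origin: centre of its underside; x along its length. For a pocket of tray_two, length along the pocket's x.
- signet_blank: Blue wax signet-ring blank, a D-shaped tube standing on end with a 16 mm hole: flat faces at +x and, in the +x half, at both y sides, round towards -x. 36 (x) x 34 (y) x 40 (z) mm, about 50 g. Origin: centre of that rectangle at its underside; z up. For a pocket of tray_two.
- thick_tube: The thicker blue wax ring tube, standing on end, 50 mm outer diameter, 26 mm hole, 50 mm high. Origin: on its axis, at its underside. Belongs to neither kit: leave it where it is. (Besides the listed things a flat brass tin, 36 mm across and 16 mm high, and a small grey oilstone, 12 mm high, stand fixed between the stock things; taller equipment stands beyond them at the back of the bench.)
Not all that is in view belongs to the job. There is more than one size of the doming_block; the job needs the smallest.

How it is judged:
At the end, for the whole second after the job is handed in: Each thing is in its pocket as the goal says, one per pocket: origin within 20 mm of the pocket centre along tray x and y (clamp 22 and 18), underside within 3 mm of the floor, tilt under 0.1 rad, released, at rest; the thick tube within 20 mm of its start (x of ring_clamp in the frame of tray_three between -0.022 and 0.022 m and y of ring_clamp in the frame of tray_three between -0.057 and -0.021 m and (((x of slim_tube in the frame of tray_three between -0.061 and -0.021 m and y of slim_tube in the frame of tray_three between 0.015 and 0.055 m) and (x of doming_block in the frame of tray_three between 0.021 and 0.061 m and y of doming_block in the frame of tray_three between 0.015 and 0.055 m)) or ((x of slim_tube in the frame of tray_three between 0.021 and 0.061 m and y of slim_tube in the frame of tray_three between 0.015 and 0.055 m) and (x of doming_block in the frame of tray_three between -0.061 and -0.021 m and y of doming_block in the frame of tray_three between 0.015 and 0.055 m))) and (((x of wax_slab in the frame of tray_two between -0.02 and 0.02 m and y of wax_slab in the frame of tray_two between -0.058 and -0.018 m) and (x of signet_blank in the frame of tray_two between -0.02 and 0.02 m and y of signet_blank in the frame of tray_two between 0.018 and 0.058 m)) or ((x of wax_slab in the frame of tray_two between -0.02 and 0.02 m and y of wax_slab in the frame of tray_two between 0.018 and 0.058 m) and (x of signet_blank in the frame of tray_two between -0.02 and 0.02 m and y of signet_blank in the frame of tray_two between -0.058 and -0.018 m))) and z of ring_clamp in the frame of tray_three between 0.003 and 0.009 m and angle between each of ring_clamp, slim_tube, doming_block, wax_slab, signet_blank's own z axis and vertical below 0.1 rad and linear speed of each of ring_clamp, slim_tube, doming_block, wax_slab, signet_blank below 0.02 m/s and angular speed of each of ring_clamp, slim_tube, doming_block, wax_slab, signet_blank below 0.2 rad/s and z of slim_tube in the frame of tray_three between 0.003 and 0.009 m and z of doming_block in the frame of tray_three between 0.003 and 0.009 m and z of wax_slab in the frame of tray_two between 0.003 and 0.009 m and z of signet_blank in the frame of tray_two between 0.003 and 0.009 m and distance of thick_tube from where it was at the start of the episode below 0.02 m); the robot touches nothing.
It fails at once if the thick wax tube is moved or knocked over (distance of thick_tube from where it was at the start of the episode above 0.02 m or angle between thick_tube's own z axis and vertical above 0.3 rad).
It also fails if it takes over 136 s, if anything falls off the work surface, if the arm or the gripper's body presses on something with over 40 N, if the wrist force passes 120 N, or if a joint passes its speed limit or range.

## Robot

A 6-joint arm with a two-finger parallel gripper is mounted at the origin on the work surface. World frame = base frame: x ahead of the robot, y to its left, z up, the work surface at z = 0. Lengths are in m, angles in rad, forces in N, time in s.
With the tool pointing down it reaches from about 0.3 to 0.875 m from the base axis. Payload 6.4 kg.
Tool frame: the origin (TCP) lies between the finger pads; the fingertips stand 19 mm ahead of it and the grasp point (between the pads) is the TCP (ctrl.tips_ahead is the z of the fingertips in the tool frame, in m); z points along the fingers, y is the line along which they close (so a half turn about z gives the same grasp; the last joint's range is limited). The gripper opens to 85 mm and grips with 20 to 120 N. Pads are 22 mm wide; open, the fingers measure 114 mm over their backs; the gripper's body (76 mm by 85 mm) begins 54 mm behind the grasp point. The pads swing forward as they close: fully open they stand 13 mm farther back than shut.
Start: joints at [-1.545, 0.181, 1.607, -0, 1.354, -0.206], TCP at [0.132, -0.56, 0.25] pointing down, gripper open.
Joint ranges: [-2.99, 2.99], [-0.89, 2.07], [0.3, 2.58], [-1.14, 4.28], [0, 2.63], [-3.12, 3.12]. Speed limits (rad/s): [2.57, 2.57, 3.01, 3.14, 3.14, 3.14].

## Interface

Orientations are given as a unit quaternion [w, x, y, z].
In Python, from bench import readout, vision, ctrl gives the robot as it stands.
- The arm moves only by the tool play_rows, never from a script. Its arguments are lists of equal length, an entry for each row: "xyz": the shift along the tool's x, y, z in mm, a list of three; "rot": the turn, a rotation vector about the tool's x, y, z in rad, a list of three; "grip": the opening, from 0 (shut) to 1 (fully open). In form: {"xyz": [[x, y, z], ...], "rot": [[rx, ry, rz], ...], "grip": [grip, ...]}. A call has exactly 10 rows; each row is the pose to reach, as a shift and turn from the pose commanded when the call began, along the tool's axes at that moment; what a row does not reach only later rows make up. A row lasts 1/8 s, in which the tool goes at most 62.5 mm and 10.7 degrees, less where a joint would pass 70% of its speed; a pose out of reach is approached as far as the arm can. A call with a gripper value outside its range is refused whole. The fingers move at their own pace and stop on an object; the grip force is fixed at half the most. Time passes only in rows, so rows that repeat a pose let the fingers close, or fill a call up. It gives the time, the measured TCP pose, the force, the opening and the grip force at its end, in the units of the state.
- readout.get_obs(): the state, without advancing time (a new reading comes with each control period).
- vision.camera(name): name is "scene" or "top" or "wrist"; returns a dict with "color" (384x512x3 uint8, red, green, blue), "depth" (384x512 float32, m along the optical axis (not along the pixel's ray), 0 where there is no reading), "camera_matrix" (3x3 intrinsics, pixels), "extrinsics" (4x4, takes a point from camera to world coordinates); the wrist camera has in their place "hand_eye" (4x4, takes a point from camera to tool coordinates, whose origin is the TCP and whose axes are the flange's). Camera axes: x right, y down, z forward; pixel columns grow to the right and rows downward; lengths in m; the calibration is good to about 2 mm. A picture is of the moment at which its call begins: read the wrist's pose just before it.
- ctrl.hand_in(): hands the job in; it is judged then, once.
The state is a dict: "time_s": time; "q": joint angles; "dq": joint speeds; "joint_efforts": joint torques, N m; "eef_pos": TCP position; "eef_rot": TCP orientation; "wrist_force": force on the tool from outside, world axes, zero at the start; "torque": the same for the moment, N m; "opening": opening from 0.0 (shut) to 1.0 (fully open); "grasp_force": force on a finger pad.
Only numpy, scipy, OpenCV 4.12 (cv2) and the standard library are available. Lean on these libraries where they do the work, as an engineer would, in place of code of your own. Each camera call takes 0.05 s, during which the arm holds its last target. There are 200 camera calls.

## Working session

There is one attempt and no reset: what is moved stays moved. The work goes in short steps, Python scripts to look and compute and a tool call to move; the robot and the scene stay as the last step left them, time stands still between calls to the robot, and variables do not carry over. Pictures are saved under pics/ and viewed, at most 14 in all, crops included, and the job is handed in when it is done.

Besides the shell and the picture viewer there is one more tool, called after "Emit:" as name(argument=value, ...), one argument or row to a line, values as JSON. play_rows: Moves the arm, as the interface text tells. Its arguments: {"type":"object","properties":{"xyz":{"type":"array","items":{"type":"array","items":{"type":"number"}}},"rot":{"type":"array","items":{"type":"array","items":{"type":"number"}}},"grip":{"type":"array","items":{"type":"number"}}},"required":["xyz","rot","grip"]}

```bash
mkdir -p pics; ls; python3 - <<'E'
from bench import readout, vision, ctrl
import cv2,numpy as np
print(readout.get_obs()); print(ctrl.tips_ahead)
for n in ("top","scene"):
    c=vision.camera(n); cv2.imwrite(f"pics/{n}0.png",cv2.resize(c["color"][:,:,::-1],(800,600)))
    np.savez(f"{n}0.npz",**{k:v for k,v in c.items()})
    print(n,c["camera_matrix"],c["extrinsics"])
E
```

```text
pics
{'time_s': 0.0, 'q': array([-1.54529173e+00,  1.81501678e-01,  1.60802879e+00,  3.33207661e-05,
        1.35379063e+00, -2.06294655e-01]), 'dq': array([ 1.95941260e-03,  4.83786617e-04,  1.96835774e-03, -1.29367208e-03,
        6.06482610e-04, -3.10795364e-05]), 'joint_efforts': array([ 3.26292800e-03, -4.44868505e+01, -3.51335227e+01, -1.27037688e-04,
        9.03918582e-03,  3.03739668e-06]), 'eef_pos': array([ 0.1321103 , -0.55908045,  0.24939621]), 'eef_rot': array([-8.59226691e-04,  9.93291199e-01,  1.15636706e-01,  9.42152870e-05]), 'wrist_force': array([ 0.27650832, -0.53807816, -0.7179856 ]), 'torque': array([-0.00459785,  0.01142577, -0.04968406]), 'grasp_force': 0.0, 'opening': 1.0006162475566398}
0.019
top [[359.59715374   0.         257.07710031]
 [  0.         359.59715374 194.75024328]
 [  0.           0.           1.        ]] [[ 0.02552086 -0.99833245  0.05177852  0.5087476 ]
 [-0.99931955 -0.02409783  0.02792379 -0.0151335 ]
 [-0.02662948 -0.05245592 -0.99826812  0.99108726]
 [ 0.          0.          0.          1.        ]]
scene [[368.05879455   0.         257.9481773 ]
 [  0.         368.05879455 189.2508416 ]
 [  0.           0.           1.        ]] [[-0.69695179  0.51754131 -0.49639621  0.95193872]
 [ 0.71710908  0.50643104 -0.47883417  0.37992756]
 [ 0.00357399 -0.68969456 -0.72409159  0.61069242]
 [ 0.          0.          0.          1.        ]]
```

View pics/top0.png

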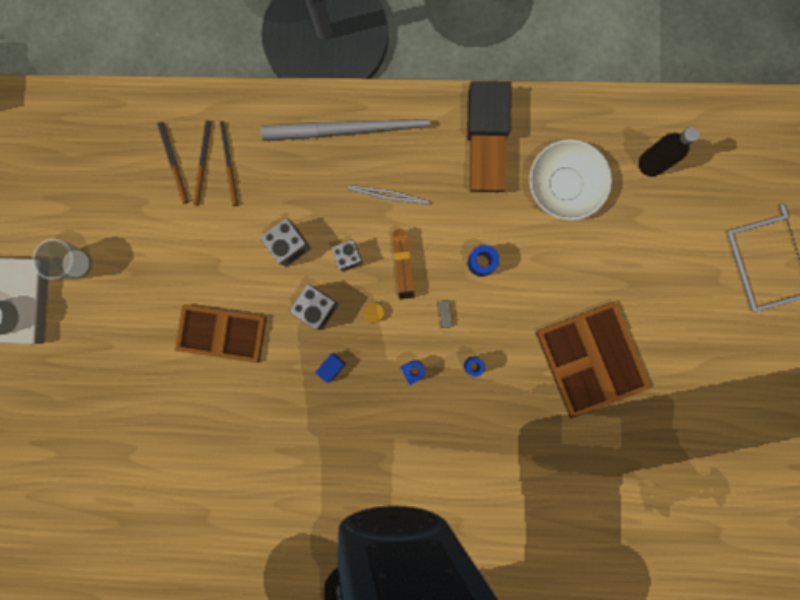

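View pics/scene0.png

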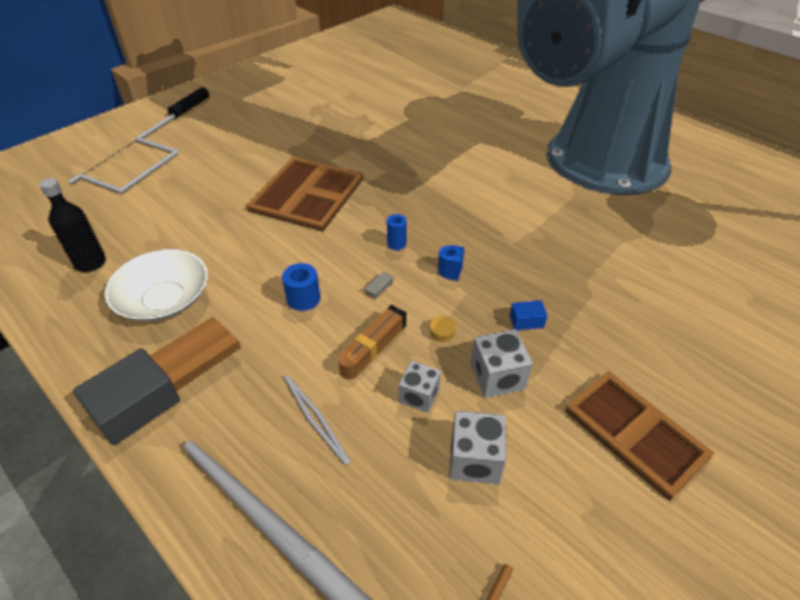

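Top view (800x600 pixels): the doming block candidates are (285,241) and (314,306), both large, and (347,254), small, which I choose. The blue things are the slab (331,367), the signet (413,371), the slim tube (475,366) and the thick tube (483,260), which stays. The clamp is at (403,263), not the mallet at (489,135). The two-pocket tray is at (222,333) and the three-pocket tray at (594,358).

```bash
cat > h.py <<'E'
import numpy as np,cv2
from scipy.spatial.transform import Rotation as R
def world(c,E):
    K=c["camera_matrix"];d=c["depth"];v,u=np.mgrid[:d.shape[0],:d.shape[1]]
    P=np.stack([(u-K[0,2])/K[0,0]*d,(v-K[1,2])/K[1,1]*d,d],-1)
    return P@E[:3,:3].T+E[:3,3]
def cast(c,E,px,h):
    K=c["camera_matrix"];px=np.atleast_2d(px).astype(float)
    r=np.c_[(px-[K[0,2],K[1,2]])/[K[0,0],K[1,1]],np.ones(len(px))]@E[:3,:3].T
    return (E[:3,3]+r*((h-E[2,3])/r[:,2])[:,None])[:,:2]
def rect(pts):
    (x,y),(w,h),a=cv2.minAreaRect((pts*1000).astype(np.float32))
    if w<h: w,h,a=h,w,a+90
    return np.round([x,y,w,h,(a+90)%180-90],1)
E
python3 - <<'E'
from h import *
c=np.load("top0.npz");E=c["extrinsics"];P=world(c,E)
print("bench z",np.median(P[200:280,300:330,2]))
T={"dome":(347,254,40,22),"dB1":(285,241,60,32),"dB2":(314,306,60,32),"clamp":(403,263,28,40),"slim":(475,366,50,20),"signet":(413,371,40,20),"slab":(331,367,28,22),"thick":(483,260,50,25),"tin":(374,312,16,16),"stone":(446,314,12,16),"t2":(222,333,13,52),"t3":(594,358,13,65)}
for n,(u,v,h,r) in T.items():
    u/=1.5625;v/=1.5625;r=r/1.5625+3;h/=1000
    z=P[...,2];m=np.abs(z-h)<(.006 if h>.013 else .0045)
    if h==.013: m=np.abs(z-h)<.005
    Y,X=np.nonzero(m);k=(abs(X-u)<r)&(abs(Y-v)<r)
    M=np.zeros(m.shape,np.uint8);M[Y[k],X[k]]=1
    nl,L,S,_=cv2.connectedComponentsWithStats(M);b=1+np.argmax(S[1:,4]);Y,X=np.nonzero(L==b)
    print(n,len(X),"z",round(float(np.median(z[Y,X])),4),rect(cast(c,E,np.c_[X,Y],h)))
E
```

```text
bench z 0.000739574256275799
dome 226 z 0.0406 [642.6 108.6  40.5  39.9  21.3]
dB1 439 z 0.0571 [660.9 213.5  56.1  55.9 -51.5]
dB2 442 z 0.0569 [551.1 160.2  56.1  55.5  58. ]
clamp 420 z 0.0286 [631.4  12.  120.   26.1   7.9]
slim 93 z 0.0508 [ 457.2 -114.6   28.6   28.5  -88.5]
signet 133 z 0.0403 [446.8 -12.5  35.3  34.  -61.8]
slab 188 z 0.0281 [447.7 132.1  43.8  30.2 -38.3]
thick 210 z 0.0503 [ 639.  -125.6   47.5   47.1    1.1]
tin 132 z 0.0164 [546.6  61.   32.7  32.7 -88.4]
stone 119 z 0.0126 [545.5 -63.8  45.6  19.9   8.4]
t2 728 z 0.0128 [501.9 329.6 149.9  82.   83.2]
t3 1504 z 0.0133 [ 473.8 -319.4  160.5  145.4   22.6]
```

```bash
python3 - <<'E'
import cv2
im=cv2.imread("pics/top0.png");cv2.imwrite("pics/crop0.png",cv2.resize(im[210:400,230:510],(784,532),interpolation=cv2.INTER_CUBIC))
E
```

```text
(no output)
```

View pics/crop0.png

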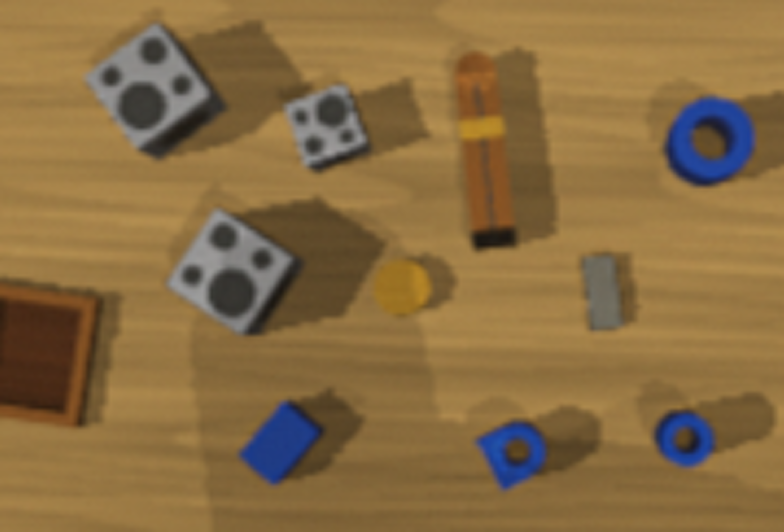

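The crop confirms the choice: the small block at crop (327,126) measures 40 mm, and the other two measure 56 mm. The signet's flat face points lower-left, at crop (492,463). All measured sizes match the list. I'll start with the slim tube.

```bash
cat > go.py <<'E'
import sys
from h import *
from bench import readout
o=readout.get_obs();p=o["eef_pos"]*1000;q=o["eef_rot"];R0=R.from_quat([q[1],q[2],q[3],q[0]])
print("t",round(o["time_s"],2),"pos",p.round(1),"open",round(o["opening"],2),"gf",round(o["grasp_force"],1),"F",o["wrist_force"].round(1))
for a in sys.argv[1:]:
    x,y,z,f=map(float,a.split(","))
    Rt=R.from_euler("z",f,degrees=True)*R.from_euler("x",180,degrees=True)
    print(a,"xyz",R0.inv().apply(np.array([x,y,z])-p).round(0),"rot",(R0.inv()*Rt).as_rotvec().round(3))
E
python3 go.py 457,-115,120,112.6 457,-115,36,112.6
```

```text
t 0.1 pos [ 132.1 -559.1  249.5] open 1.0 gf 0.0 F [ 0.4 -1.   0.6]
457,-115,120,112.6 xyz [ 418. -357.  130.] rot [-1.000e-03 -2.000e-03 -1.733e+00]
457,-115,36,112.6 xyz [ 418. -357.  214.] rot [-1.000e-03 -2.000e-03 -1.733e+00]
```

Emit:
play_rows(
  xyz=[
    [418, -357, 100],
    [418, -357, 100],
    [418, -357, 100],
    [418, -357, 100],
    [418, -357, 100],
    [418, -357, 100],
    [418, -357, 100],
    [418, -357, 100],
    [418, -357, 130],
    [418, -357, 130],
  ],
  rot=[
    [-0.001, -0.002, -1.733],
    [-0.001, -0.002, -1.733],
    [-0.001, -0.002, -1.733],
    [-0.001, -0.002, -1.733],
    [-0.001, -0.002, -1.733],
    [-0.001, -0.002, -1.733],
    [-0.001, -0.002, -1.733],
    [-0.001, -0.002, -1.733],
    [-0.001, -0.002, -1.733],
    [-0.001, -0.002, -1.733],
  ],
  grip=[0.75, 0.75, 0.75, 0.75, 0.75, 0.75, 0.75, 0.75, 0.75, 0.75],
)

```text
time_s: 1.35
eef_pos: [0.4561, -0.1125, 0.1176]
eef_rot: [-0.002, 0.552, 0.834, -0.001]
wrist_force: [-0.7, -0.5, -0.6]
opening: 0.751
grasp_force: 0.0
```

```bash
python3 go.py 457,-115,36,112.6; python3 - <<'E'
from h import *
from bench import readout, vision
o=readout.get_obs();c=vision.camera("wrist");cv2.imwrite("pics/w1.png",c["color"][:,:,::-1])
T=np.eye(4);q=o["eef_rot"];T[:3,:3]=R.from_quat([q[1],q[2],q[3],q[0]]).as_matrix();T[:3,3]=o["eef_pos"]
P=world(c,T@c["hand_eye"]);col=c["color"].astype(int)
m=(abs(P[...,2]-.05)<.004)&(c["depth"]>0)&(col[...,2]>col[...,0]+40)
n,L,S,_=cv2.connectedComponentsWithStats(m.astype(np.uint8))
for b in range(1,n):
    if S[b,4]>100: Y,X=np.nonzero(L==b);print(S[b],rect(P[Y,X,:2]))
E
```

```text
t 1.35 pos [ 456.1 -112.5  117.6] open 0.75 gf 0.0 F [-0.7 -0.5 -0.6]
457,-115,36,112.6 xyz [-3.  0. 82.] rot [-0.004 -0.003  0.007]
[ 236  189   41   41 1015] [ 457.4 -111.7   30.7   30.4  -55.6]
[ 424  273   55   48 1244] [ 641.9 -115.4   51.8   29.7  -19.4]
```

Emit:
play_rows(
  xyz=[
    [-1, 0, 50],
    [-1, 0, 82],
    [-1, 0, 82],
    [-1, 0, 82],
    [-1, 0, 82],
    [-1, 0, 82],
    [-1, 0, 82],
    [-1, 0, 82],
    [-1, 0, 82],
    [-1, 0, 82],
  ],
  rot=[
    [0, 0, 0],
    [0, 0, 0],
    [0, 0, 0],
    [0, 0, 0],
    [0, 0, 0],
    [0, 0, 0],
    [0, 0, 0],
    [0, 0, 0],
    [0, 0, 0],
    [0, 0, 0],
  ],
  grip=[0.75, 0.75, 0.75, 0.75, 0, 0, 0, 0, 0, 0],
)

```text
time_s: 2.65
eef_pos: [0.4584, -0.118, 0.0399]
eef_rot: [0.002, 0.555, 0.832, -0.001]
wrist_force: [-3.1, -0.4, 7.2]
opening: 0.35
grasp_force: 59.1
```

```bash
python3 go.py 457,-115,150,112.6 422.6,-302.8,150,112.6 422.6,-302.8,43,112.6
```

```text
t 2.65 pos [ 458.4 -118.    39.9] open 0.35 gf 59.1 F [-3.1 -0.4  7.2]
457,-115,150,112.6 xyz [   3.   -0. -110.] rot [ 0.001  0.004 -0.   ]
422.6,-302.8,150,112.6 xyz [-157. -104. -110.] rot [ 0.001  0.004 -0.   ]
422.6,-302.8,43,112.6 xyz [-157. -104.   -3.] rot [ 0.001  0.004 -0.   ]
```

Emit:
play_rows(
  xyz=[
    [0, 0, -60],
    [0, 0, -110],
    [-50, -33, -110],
    [-105, -70, -110],
    [-160, -104, -110],
    [-160, -104, -110],
    [-160, -104, -60],
    [-160, -104, -30],
    [-160, -104, -15],
    [-160, -104, -15],
  ],
  rot=[
    [0, 0, 0],
    [0, 0, 0],
    [0, 0, 0],
    [0, 0, 0],
    [0, 0, 0],
    [0, 0, 0],
    [0, 0, 0],
    [0, 0, 0],
    [0, 0, 0],
    [0, 0, 0],
  ],
  grip=[0, 0, 0, 0, 0, 0, 0, 0, 0, 0],
)

```text
time_s: 3.9
eef_pos: [0.4225, -0.304, 0.0532]
eef_rot: [-0.0, 0.555, 0.832, -0.001]
wrist_force: [0.2, -0.5, -0.2]
opening: 0.345
grasp_force: 59.6
```

```bash
python3 go.py 422.6,-302.8,46,112.6; cat > look.py <<'E'
import sys
from h import *
from bench import readout, vision
o=readout.get_obs();c=vision.camera("wrist");cv2.imwrite(f"pics/{sys.argv[1]}.png",c["color"][:,:,::-1])
E
python3 look.py w2
```

```text
t 3.9 pos [ 422.5 -304.    53.2] open 0.35 gf 59.6 F [ 0.2 -0.5 -0.2]
422.6,-302.8,46,112.6 xyz [1. 1. 7.] rot [-0.001  0.     0.   ]
```

View pics/w2.png

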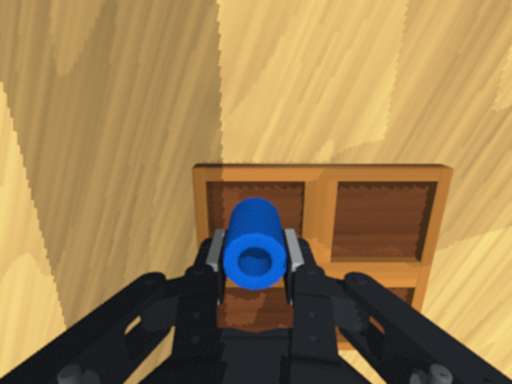

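The tube hangs upright at (255,235), over the left small pocket at (256,225). I'll lower it 7 mm, release it and rise.

Emit:
play_rows(
  xyz=[
    [0, 0, 4],
    [0, 0, 6.5],
    [0, 0, 6.5],
    [0, 0, 6.5],
    [0, 0, 6.5],
    [0, 0, 6.5],
    [0, 0, 6.5],
    [0, 0, 6.5],
    [0, 0, -50],
    [0, 0, -110],
  ],
  rot=[
    [0, 0, 0],
    [0, 0, 0],
    [0, 0, 0],
    [0, 0, 0],
    [0, 0, 0],
    [0, 0, 0],
    [0, 0, 0],
    [0, 0, 0],
    [0, 0, 0],
    [0, 0, 0],
  ],
  grip=[0, 0, 0, 0.52, 0.52, 0.52, 0.52, 0.52, 0.52, 0.52],
)

```text
time_s: 5.2
eef_pos: [0.422, -0.304, 0.1639]
eef_rot: [-0.001, 0.555, 0.832, -0.0]
wrist_force: [0.9, -1.5, 0.4]
opening: 0.518
grasp_force: 0.0
```

```bash
python3 go.py 642.6,108.6,160,111.3 642.6,108.6,32,111.3;python3 look.py w3
```

```text
t 5.2 pos [ 422.  -304.   163.9] open 0.52 gf 0.0 F [ 0.9 -1.5  0.4]
642.6,108.6,160,111.3 xyz [296. 362.   4.] rot [-0.002 -0.001  0.022]
642.6,108.6,32,111.3 xyz [296. 362. 132.] rot [-0.002 -0.001  0.022]
```

View pics/w3.png

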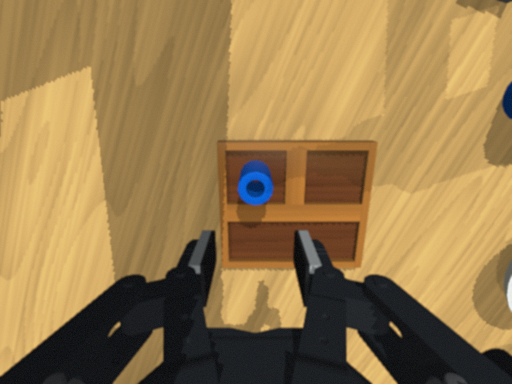

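The tube stands in the left small pocket (255,178). Next is the doming block.

Emit:
play_rows(
  xyz=[
    [40, 48, 4],
    [80, 97, 4],
    [120, 146, 4],
    [160, 195, 4],
    [200, 244, 4],
    [240, 293, 4],
    [275, 336, 4],
    [296, 362, 4],
    [296, 362, 4],
    [296, 362, 4],
  ],
  rot=[
    [0, 0, 0.022],
    [0, 0, 0.022],
    [0, 0, 0.022],
    [0, 0, 0.022],
    [0, 0, 0.022],
    [0, 0, 0.022],
    [0, 0, 0.022],
    [0, 0, 0.022],
    [0, 0, 0.022],
    [0, 0, 0.022],
  ],
  grip=[0.78, 0.78, 0.78, 0.78, 0.78, 0.78, 0.78, 0.78, 0.78, 0.78],
)

```text
time_s: 6.5
eef_pos: [0.6428, 0.1071, 0.1583]
eef_rot: [0.0, 0.564, 0.826, -0.001]
wrist_force: [-0.9, -0.2, 0.8]
opening: 0.779
grasp_force: 0.0
```

```bash
python3 go.py 642.6,108.6,32,111.3; python3 - <<'E'
from h import *
from bench import readout, vision
o=readout.get_obs();c=vision.camera("wrist");cv2.imwrite("pics/w4.png",c["color"][:,:,::-1])
T=np.eye(4);q=o["eef_rot"];T[:3,:3]=R.from_quat([q[1],q[2],q[3],q[0]]).as_matrix();T[:3,3]=o["eef_pos"]
P=world(c,T@c["hand_eye"])
for h in (.04,.028):
  m=(abs(P[...,2]-h)<.004)&(c["depth"]>0)
  n,L,S,_=cv2.connectedComponentsWithStats(m.astype(np.uint8))
  for b in range(1,n):
    if S[b,4]>300: Y,X=np.nonzero(L==b);print(h,S[b],rect(P[Y,X,:2]))
E
```

```text
t 6.5 pos [642.8 107.1 158.3] open 0.78 gf 0.0 F [-0.9 -0.2  0.8]
642.6,108.6,32,111.3 xyz [  2.   1. 126.] rot [-0.002  0.002  0.   ]
0.04 [ 234  163   44   43 1819] [642.8 111.3  39.8  39.7 -68. ]
0.04 [   0  206   45   37 1102] [447.   -9.9  36.5  35.3  28.3]
0.028 [  25   45   62   64 2052] [448.  134.5  44.1  31.  -38.7]
0.028 [ 449  152   63  117 1222] [868.  160.5 130.1  17.8 -85. ]
0.028 [ 195  243   74   37 1710] [650.7  16.6  82.   27.5   7.9]
```

View pics/w4.png

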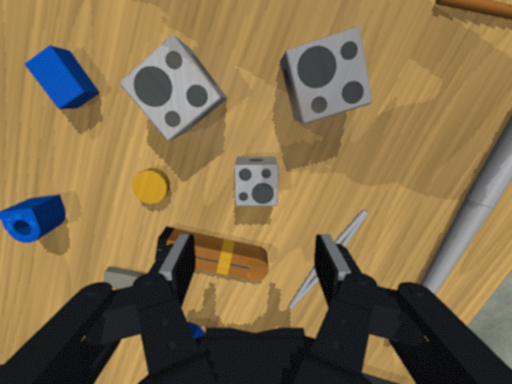

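The small block at (256,185) sits centred ahead of the fingers, and its sides are square to them. I'll descend and grip.

Emit:
play_rows(
  xyz=[
    [2, 0, 55],
    [2, 0, 105],
    [2, 0, 126],
    [2, 0, 126],
    [2, 0, 126],
    [2, 0, 126],
    [2, 0, 126],
    [2, 0, 126],
    [2, 0, 126],
    [2, 0, 126],
  ],
  rot=[
    [0, 0, 0],
    [0, 0, 0],
    [0, 0, 0],
    [0, 0, 0],
    [0, 0, 0],
    [0, 0, 0],
    [0, 0, 0],
    [0, 0, 0],
    [0, 0, 0],
    [0, 0, 0],
  ],
  grip=[0.78, 0.78, 0.78, 0.78, 0, 0, 0, 0, 0, 0],
)

```text
time_s: 7.8
eef_pos: [0.6446, 0.109, 0.0358]
eef_rot: [0.003, 0.564, 0.826, 0.0]
wrist_force: [-0.5, -1.2, 7.0]
opening: 0.452
grasp_force: 63.8
```

```bash
python3 go.py 642.6,109,170,111.3  498.2,-272,170,112.6 498.2,-272,53,112.6
```

```text
t 7.8 pos [644.6 109.   35.8] open 0.45 gf 63.8 F [-0.5 -1.2  7. ]
642.6,109,170,111.3 xyz [   0.   -1. -134.] rot [0.003 0.004 0.   ]
498.2,-272,170,112.6 xyz [-302. -274. -134.] rot [ 0.003  0.004 -0.022]
498.2,-272,53,112.6 xyz [-302. -275.  -17.] rot [ 0.003  0.004 -0.022]
```

Emit:
play_rows(
  xyz=[
    [0, 0, -50],
    [0, 0, -100],
    [-40, -36, -125],
    [-82, -74, -125],
    [-126, -114, -125],
    [-170, -154, -125],
    [-214, -194, -125],
    [-258, -234, -125],
    [-302, -274, -125],
    [-302, -274, -125],
  ],
  rot=[
    [0, 0, 0],
    [0, 0, 0],
    [0, 0, -0.022],
    [0, 0, -0.022],
    [0, 0, -0.022],
    [0, 0, -0.022],
    [0, 0, -0.022],
    [0, 0, -0.022],
    [0, 0, -0.022],
    [0, 0, -0.022],
  ],
  grip=[0, 0, 0, 0, 0, 0, 0, 0, 0, 0],
)

```text
time_s: 9.05
eef_pos: [0.4954, -0.2755, 0.1589]
eef_rot: [0.001, 0.557, 0.83, -0.001]
wrist_force: [0.3, -0.2, -6.3]
opening: 0.455
grasp_force: 63.9
```

```bash
python3 go.py 498.2,-272,43,112.6
```

```text
t 9.05 pos [ 495.4 -275.5  158.9] open 0.46 gf 63.9 F [ 0.3 -0.2 -6.3]
498.2,-272,43,112.6 xyz [  3.   4. 116.] rot [-0.001  0.003 -0.006]
```

Emit:
play_rows(
  xyz=[
    [2, 3, 40],
    [2, 3, 80],
    [2, 3, 105],
    [2, 3, 115.5],
    [2, 3, 115.5],
    [2, 3, 115.5],
    [2, 3, 115.5],
    [2, 3, 115.5],
    [2, 3, 115.5],
    [2, 3, 115.5],
  ],
  rot=[
    [0, 0, 0],
    [0, 0, 0],
    [0, 0, 0],
    [0, 0, 0],
    [0, 0, 0],
    [0, 0, 0],
    [0, 0, 0],
    [0, 0, 0],
    [0, 0, 0],
    [0, 0, 0],
  ],
  grip=[0, 0, 0, 0, 0, 0, 0.6, 0.6, 0.6, 0.6],
)

```text
time_s: 10.3
eef_pos: [0.4993, -0.2689, 0.0434]
eef_rot: [0.001, 0.555, 0.832, -0.001]
wrist_force: [0.6, 0.3, -0.0]
opening: 0.598
grasp_force: 0.0
```

```bash
python3 go.py 498.2,-272,160,112.6 631.4,13.5,160,7.9 631.4,13.5,29,7.9
```

```text
t 10.3 pos [ 499.3 -268.9   43.4] open 0.6 gf 0.0 F [ 0.6  0.3 -0. ]
498.2,-272,160,112.6 xyz [  -3.   -2. -117.] rot [-0.     0.002 -0.001]
631.4,13.5,160,7.9 xyz [ 210.  230. -117.] rot [0.002 0.002 1.827]
631.4,13.5,29,7.9 xyz [210. 230.  14.] rot [0.002 0.002 1.827]
```

Emit:
play_rows(
  xyz=[
    [0, 0, -50],
    [0, 0, -105],
    [40, 45, -117],
    [80, 90, -117],
    [120, 132, -117],
    [160, 175, -117],
    [210, 230, -117],
    [210, 230, -117],
    [210, 230, -117],
    [210, 230, -117],
  ],
  rot=[
    [0, 0, 0],
    [0, 0, 0.15],
    [0, 0, 0.33],
    [0, 0, 0.51],
    [0, 0, 0.69],
    [0, 0, 0.87],
    [0, 0, 1.05],
    [0, 0, 1.23],
    [0, 0, 1.41],
    [0, 0, 1.59],
  ],
  grip=[0.6, 0.6, 0.6, 0.6, 0.6, 0.6, 0.6, 0.6, 0.6, 0.6],
)

```text
time_s: 11.55
eef_pos: [0.6309, 0.0145, 0.1593]
eef_rot: [0.001, 0.982, 0.187, -0.0]
wrist_force: [0.2, 0.4, -0.1]
opening: 0.603
grasp_force: 0.0
```

```bash
python3 go.py 631.4,13.5,28,7.9; python3 - <<'E'
from h import *
from bench import readout, vision
o=readout.get_obs();c=vision.camera("wrist")
T=np.eye(4);q=o["eef_rot"];T[:3,:3]=R.from_quat([q[1],q[2],q[3],q[0]]).as_matrix();T[:3,3]=o["eef_pos"]
P=world(c,T@c["hand_eye"])
for h in (.028,):
  m=(abs(P[...,2]-h)<.004)&(c["depth"]>0)
  n,L,S,_=cv2.connectedComponentsWithStats(m.astype(np.uint8))
  for b in range(1,n):
    if S[b,4]>300: Y,X=np.nonzero(L==b);print(h,S[b],rect(P[Y,X,:2]))
c=vision.camera("top");cv2.imwrite("pics/top1.png",c["color"][150:300,200:480,::-1])
E
```

```text
t 11.55 pos [630.9  14.5 159.3] open 0.6 gf 0.0 F [ 0.2  0.4 -0.1]
631.4,13.5,28,7.9 xyz [  0.   1. 131.] rot [0.002 0.001 0.239]
0.028 [426   0  61 126 702] [ 787.7 -109.6  101.9   48.3   35.8]
0.028 [ 38  23  58  89 449] [660.6 196.5  76.7  38.9  -4.8]
0.028 [ 230  122   53  120 3166] [631.7  13.6 120.7  26.7   7.5]
0.028 [ 71 274  38  30 493] [452.2 139.1  45.1  17.5 -37. ]
```

View pics/top1.png

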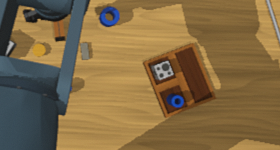

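The crop shows the block at (161,70) and the tube at (177,101), both in the small pockets. Next is the clamp, at (631.6, 13.5).

Emit:
play_rows(
  xyz=[
    [0, 1, 0],
    [0, 1, 20],
    [0, 1, 75],
    [0, 1, 120],
    [0, 1, 132],
    [0, 1, 132],
    [0, 1, 132],
    [0, 1, 132],
    [0, 1, 132],
    [0, 1, 132],
  ],
  rot=[
    [0, 0, 0.18],
    [0, 0, 0.239],
    [0, 0, 0.239],
    [0, 0, 0.239],
    [0, 0, 0.239],
    [0, 0, 0.239],
    [0, 0, 0.239],
    [0, 0, 0.239],
    [0, 0, 0.239],
    [0, 0, 0.239],
  ],
  grip=[0.6, 0.6, 0.6, 0.6, 0.6, 0.6, 0, 0, 0, 0],
)

```text
time_s: 12.9
eef_pos: [0.6333, 0.0123, 0.0303]
eef_rot: [0.002, 0.997, 0.071, 0.002]
wrist_force: [-0.0, 0.4, 6.8]
opening: 0.287
grasp_force: 61.6
```

```bash
python3 go.py 631,13,150,8  488.8,-355.4,150,22.6
```

```text
t 12.9 pos [633.3  12.3  30.3] open 0.29 gf 61.6 F [-0.   0.4  6.8]
631,13,150,8 xyz [  -2.   -1. -120.] rot [ 0.003 -0.004  0.003]
488.8,-355.4,150,22.6 xyz [-195.  344. -119.] rot [ 0.004 -0.004 -0.251]
```

Emit:
play_rows(
  xyz=[
    [0, 0, -60],
    [0, 0, -119],
    [-29, 50, -119],
    [-58, 100, -119],
    [-87, 150, -119],
    [-116, 200, -119],
    [-145, 250, -119],
    [-172, 303, -119],
    [-195, 344, -119],
    [-195, 344, -119],
  ],
  rot=[
    [0, 0, 0],
    [0, 0, 0],
    [0, 0, -0.05],
    [0, 0, -0.12],
    [0, 0, -0.18],
    [0, 0, -0.251],
    [0, 0, -0.251],
    [0, 0, -0.251],
    [0, 0, -0.251],
    [0, 0, -0.251],
  ],
  grip=[0, 0, 0, 0, 0, 0, 0, 0, 0, 0],
)

```text
time_s: 14.15
eef_pos: [0.4859, -0.359, 0.1483]
eef_rot: [0.002, 0.981, 0.193, 0.0]
wrist_force: [0.6, 1.1, -1.8]
opening: 0.287
grasp_force: 60.6
```

```bash
python3 go.py 488.8,-355.4,37,22.6; python3 look.py w5
```

```text
t 14.15 pos [ 485.9 -359.   148.3] open 0.29 gf 60.6 F [ 0.6  1.1 -1.8]
488.8,-355.4,37,22.6 xyz [  4.  -3. 111.] rot [ 0.004  0.001 -0.005]
```

View pics/w5.png

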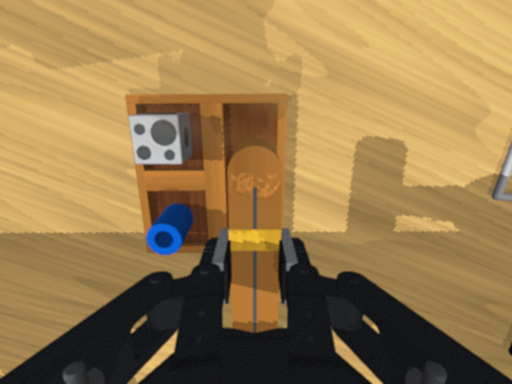

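The clamp is held square to the tray, with its band at (255,240), in line with the long pocket at (252,150).

Emit:
play_rows(
  xyz=[
    [1, 0, 40],
    [1, 0, 80],
    [1, 0, 100],
    [1, 0, 110.5],
    [1, 0, 110.5],
    [1, 0, 110.5],
    [1, 0, 110.5],
    [1, 0, 110.5],
    [1, 0, 110.5],
    [1, 0, 110.5],
  ],
  rot=[
    [0, 0, 0],
    [0, 0, 0],
    [0, 0, 0],
    [0, 0, 0],
    [0, 0, 0],
    [0, 0, 0],
    [0, 0, 0],
    [0, 0, 0],
    [0, 0, 0],
    [0, 0, 0],
  ],
  grip=[0, 0, 0, 0, 0, 0, 0.42, 0.42, 0.42, 0.42],
)

```text
time_s: 15.45
eef_pos: [0.488, -0.3553, 0.0368]
eef_rot: [0.001, 0.981, 0.195, -0.0]
wrist_force: [1.0, 1.1, -0.3]
opening: 0.42
grasp_force: 0.0
```

```bash
python3 go.py 488,-356,160,22.6 447,-11.5,160,118.2
```

```text
t 15.45 pos [ 488.  -355.3   36.8] open 0.42 gf 0.0 F [ 1.   1.1 -0.3]
488,-356,160,22.6 xyz [  -0.    1. -123.] rot [ 0.002  0.001 -0.001]
447,-11.5,160,118.2 xyz [  94. -333. -124.] rot [ 1.000e-03  2.000e-03 -1.669e+00]
```

Emit:
play_rows(
  xyz=[
    [0, 0, -50],
    [0, 0, -110],
    [15, -50, -124],
    [30, -100, -124],
    [45, -150, -124],
    [60, -200, -124],
    [75, -255, -124],
    [90, -310, -124],
    [94, -333, -124],
    [94, -333, -124],
  ],
  rot=[
    [0, 0, 0],
    [0, 0, -0.18],
    [0, 0, -0.36],
    [0, 0, -0.54],
    [0, 0, -0.72],
    [0, 0, -0.9],
    [0, 0, -1.08],
    [0, 0, -1.26],
    [0, 0, -1.44],
    [0, 0, -1.62],
  ],
  grip=[0.42, 0.42, 0.75, 0.75, 0.75, 0.75, 0.75, 0.75, 0.75, 0.75],
)

```text
time_s: 16.7
eef_pos: [0.4465, -0.0095, 0.1601]
eef_rot: [0.0, 0.531, 0.848, -0.001]
wrist_force: [0.3, -0.5, 0.8]
opening: 0.751
grasp_force: 0.0
```

```bash
python3 go.py 446.5,-11,31,118.2; python3 - <<'E'
from h import *
from bench import readout, vision
o=readout.get_obs();c=vision.camera("wrist");cv2.imwrite("pics/w6.png",c["color"][:,:,::-1])
T=np.eye(4);q=o["eef_rot"];T[:3,:3]=R.from_quat([q[1],q[2],q[3],q[0]]).as_matrix();T[:3,3]=o["eef_pos"]
P=world(c,T@c["hand_eye"])
for h in (.04,.028):
  m=(abs(P[...,2]-h)<.004)&(c["depth"]>0)
  n,L,S,_=cv2.connectedComponentsWithStats(m.astype(np.uint8))
  for b in range(1,n):
    if S[b,4]>300: Y,X=np.nonzero(L==b);print(h,S[b],rect(P[Y,X,:2]))
E
```

```text
t 16.7 pos [446.5  -9.5 160.1] open 0.75 gf 0.0 F [ 0.3 -0.5  0.8]
446.5,-11,31,118.2 xyz [ -1.  -1. 129.] rot [-0.001  0.001 -0.04 ]
0.04 [415   5  71 104 512] [531.6 157.9  77.4  39.  -75.3]
0.04 [ 235  169   38   39 1027] [446.6 -10.2  35.8  33.9 -61.1]
0.028 [ 304    1   52   69 2171] [447.1 134.4  43.8  30.4 -38.7]
0.028 [408  11  64  98 420] [531.7 158.3  77.9  39.  -75.8]
```

View pics/w6.png

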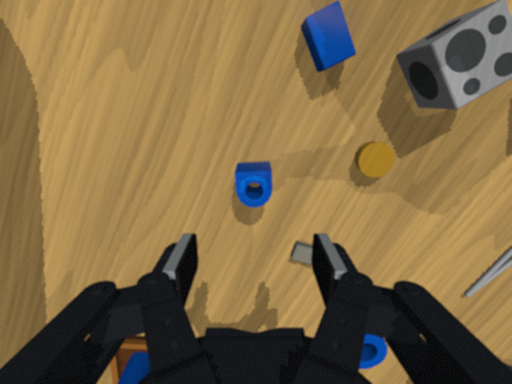

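The signet is at (254,186), its flat face towards the top of the image and its sides square to the fingers. I'll descend and grip.

Emit:
play_rows(
  xyz=[
    [1, 0, 50],
    [1, 0, 100],
    [1, 0, 128],
    [1, 0, 128],
    [1, 0, 128],
    [1, 0, 128],
    [1, 0, 128],
    [1, 0, 128],
    [1, 0, 128],
    [1, 0, 128],
  ],
  rot=[
    [0, 0, -0.04],
    [0, 0, -0.04],
    [0, 0, -0.04],
    [0, 0, -0.04],
    [0, 0, -0.04],
    [0, 0, -0.04],
    [0, 0, -0.04],
    [0, 0, -0.04],
    [0, 0, -0.04],
    [0, 0, -0.04],
  ],
  grip=[0.75, 0.75, 0.75, 0.75, 0.75, 0, 0, 0, 0, 0],
)

```text
time_s: 18.0
eef_pos: [0.448, -0.0111, 0.0336]
eef_rot: [0.002, 0.518, 0.856, -0.001]
wrist_force: [-1.1, 0.1, 6.6]
opening: 0.382
grasp_force: 59.6
```

```bash
python3 go.py 506.4,367.3,150,83.2
```

```text
t 18.0 pos [448.  -11.1  33.6] open 0.38 gf 59.6 F [-1.1  0.1  6.6]
506.4,367.3,150,83.2 xyz [ 308.  228. -117.] rot [0.002 0.003 0.601]
```

Emit:
play_rows(
  xyz=[
    [0, 0, -60],
    [0, 0, -117],
    [40, 30, -117],
    [83, 62, -117],
    [128, 95, -117],
    [173, 128, -117],
    [218, 161, -117],
    [263, 195, -117],
    [308, 228, -117],
    [308, 228, -117],
  ],
  rot=[
    [0, 0, 0],
    [0, 0, 0],
    [0, 0, 0.12],
    [0, 0, 0.24],
    [0, 0, 0.36],
    [0, 0, 0.48],
    [0, 0, 0.601],
    [0, 0, 0.601],
    [0, 0, 0.601],
    [0, 0, 0.601],
  ],
  grip=[0, 0, 0, 0, 0, 0, 0, 0, 0, 0],
)

```text
time_s: 19.25
eef_pos: [0.5054, 0.3717, 0.1488]
eef_rot: [0.001, 0.746, 0.666, 0.0]
wrist_force: [-0.8, -0.3, -0.7]
opening: 0.388
grasp_force: 59.9
```

```bash
python3 go.py 506.4,367.3,40.3,83.2; python3 look.py w7
```

```text
t 19.25 pos [505.4 371.7 148.8] open 0.39 gf 59.9 F [-0.8 -0.3 -0.7]
506.4,367.3,40.3,83.2 xyz [ -4.   1. 109.] rot [0.001 0.    0.004]
```

View pics/w7.png

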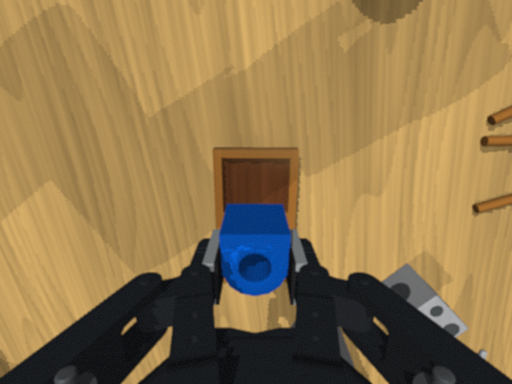

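The signet hangs upright at (256,250), square to the tray and centred on its width at x=257. I'll lower and release it.

Emit:
play_rows(
  xyz=[
    [-1, 0, 40],
    [-1, 0, 80],
    [-1, 0, 98],
    [-1, 0, 108],
    [-1, 0, 108],
    [-1, 0, 108],
    [-1, 0, 108],
    [-1, 0, 108],
    [-1, 0, 108],
    [-1, 0, 108],
  ],
  rot=[
    [0, 0, 0],
    [0, 0, 0],
    [0, 0, 0],
    [0, 0, 0],
    [0, 0, 0],
    [0, 0, 0],
    [0, 0, 0],
    [0, 0, 0],
    [0, 0, 0],
    [0, 0, 0],
  ],
  grip=[0, 0, 0, 0, 0, 0, 0.52, 0.52, 0.52, 0.52],
)

```text
time_s: 20.55
eef_pos: [0.5055, 0.3669, 0.0404]
eef_rot: [0.001, 0.748, 0.664, -0.001]
wrist_force: [0.1, 0.0, 0.5]
opening: 0.523
grasp_force: 0.0
```

```bash
python3 go.py 506.4,367.3,160,83.2 447.5,133.5,150,141.5
```

```text
t 20.55 pos [505.5 366.9  40.4] open 0.52 gf 0.0 F [0.1 0.  0.5]
506.4,367.3,160,83.2 xyz [   0.    1. -120.] rot [0.    0.002 0.001]
447.5,133.5,150,141.5 xyz [-239.  -30. -109.] rot [-1.000e-03  2.000e-03 -1.017e+00]
```

Emit:
play_rows(
  xyz=[
    [0, 0, -50],
    [0, 0, -109],
    [-50, -6, -109],
    [-100, -12, -109],
    [-150, -18, -109],
    [-200, -25, -109],
    [-239, -30, -109],
    [-239, -30, -109],
    [-239, -30, -109],
    [-239, -30, -109],
  ],
  rot=[
    [0, 0, 0],
    [0, 0, 0],
    [0, 0, -0.17],
    [0, 0, -0.34],
    [0, 0, -0.51],
    [0, 0, -0.68],
    [0, 0, -0.85],
    [0, 0, -1.017],
    [0, 0, -1.017],
    [0, 0, -1.017],
  ],
  grip=[0.52, 0.52, 0.7, 0.7, 0.7, 0.7, 0.7, 0.7, 0.7, 0.7],
)

```text
time_s: 21.8
eef_pos: [0.4477, 0.1336, 0.1499]
eef_rot: [0.0, 0.331, 0.944, -0.001]
wrist_force: [-0.1, -0.2, 0.4]
opening: 0.699
grasp_force: 0.0
```

```bash
python3 go.py 447.5,133.5,28,141.5; python3 look.py w8
```

```text
t 21.8 pos [447.7 133.6 149.9] open 0.7 gf 0.0 F [-0.1 -0.2  0.4]
447.5,133.5,28,141.5 xyz [  0.  -0. 122.] rot [-0.001  0.001 -0.003]
```

View pics/w8.png

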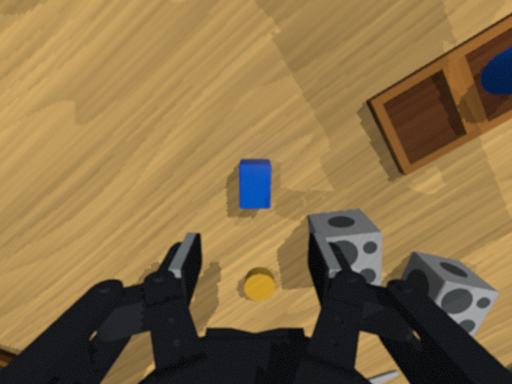

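The slab at (255,183) is centred and square to the fingers. I'll descend and grip.

Emit:
play_rows(
  xyz=[
    [0, 0, 50],
    [0, 0, 100],
    [0, 0, 121],
    [0, 0, 121],
    [0, 0, 121],
    [0, 0, 121],
    [0, 0, 121],
    [0, 0, 121],
    [0, 0, 121],
    [0, 0, 121],
  ],
  rot=[
    [0, 0, 0],
    [0, 0, 0],
    [0, 0, 0],
    [0, 0, 0],
    [0, 0, 0],
    [0, 0, 0],
    [0, 0, 0],
    [0, 0, 0],
    [0, 0, 0],
    [0, 0, 0],
  ],
  grip=[0.7, 0.7, 0.7, 0.7, 0, 0, 0, 0, 0, 0],
)

```text
time_s: 23.1
eef_pos: [0.4491, 0.1333, 0.0304]
eef_rot: [0.002, 0.33, 0.944, -0.0]
wrist_force: [-0.7, 0.2, 6.5]
opening: 0.335
grasp_force: 60.3
```

```bash
python3 go.py 497.4,291.9,150,173.2
```

```text
t 23.1 pos [449.1 133.3  30.4] open 0.34 gf 60.3 F [-0.7  0.2  6.5]
497.4,291.9,150,173.2 xyz [  61.  154. -120.] rot [-0.     0.004 -0.553]
```

Emit:
play_rows(
  xyz=[
    [0, 0, -60],
    [0, 0, -120],
    [15, 38, -120],
    [30, 76, -120],
    [45, 115, -120],
    [61, 154, -120],
    [61, 154, -120],
    [61, 154, -120],
    [61, 154, -120],
    [61, 154, -120],
  ],
  rot=[
    [0, 0, 0],
    [0, 0, 0],
    [0, 0, -0.12],
    [0, 0, -0.24],
    [0, 0, -0.36],
    [0, 0, -0.48],
    [0, 0, -0.553],
    [0, 0, -0.553],
    [0, 0, -0.553],
    [0, 0, -0.553],
  ],
  grip=[0, 0, 0, 0, 0, 0, 0, 0, 0, 0],
)

```text
time_s: 24.35
eef_pos: [0.4957, 0.2913, 0.1487]
eef_rot: [0.0, 0.06, 0.998, -0.001]
wrist_force: [0.2, 0.5, -0.3]
opening: 0.334
grasp_force: 59.7
```

```bash
python3 go.py 497.4,291.9,37,173.2; python3 look.py w9
```

```text
t 24.35 pos [495.7 291.3 148.7] open 0.33 gf 59.7 F [ 0.2  0.5 -0.3]
497.4,291.9,37,173.2 xyz [ -2.   1. 112.] rot [-0.002  0.    -0.002]
```

View pics/w9.png

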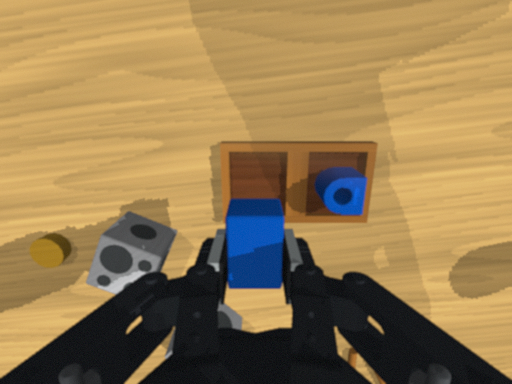

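The signet stands in its pocket (342,190). The slab (255,240) is square to the empty pocket (257,185).

Emit:
play_rows(
  xyz=[
    [-1, 0, 40],
    [-1, 0, 80],
    [-1, 0, 100],
    [-1, 0, 111],
    [-1, 0, 111],
    [-1, 0, 111],
    [-1, 0, 111],
    [-1, 0, 111],
    [-1, 0, 111],
    [-1, 0, 111],
  ],
  rot=[
    [0, 0, 0],
    [0, 0, 0],
    [0, 0, 0],
    [0, 0, 0],
    [0, 0, 0],
    [0, 0, 0],
    [0, 0, 0],
    [0, 0, 0],
    [0, 0, 0],
    [0, 0, 0],
  ],
  grip=[0, 0, 0, 0, 0, 0, 0.47, 0.47, 0.47, 0.47],
)

```text
time_s: 25.65
eef_pos: [0.4967, 0.2915, 0.0375]
eef_rot: [0.0, 0.059, 0.998, -0.001]
wrist_force: [0.9, 0.4, 0.2]
opening: 0.466
grasp_force: 0.0
```

Emit:
play_rows(
  xyz=[
    [0, 0, -50],
    [0, 0, -110],
    [0, 0, -170],
    [60, 0, -170],
    [120, 0, -170],
    [120, 0, -170],
    [120, 0, -170],
    [120, 0, -170],
    [120, 0, -170],
    [120, 0, -170],
  ],
  rot=[
    [0, 0, 0],
    [0, 0, 0],
    [0, 0, 0],
    [0, 0, 0],
    [0, 0, 0],
    [0, 0, 0],
    [0, 0, 0],
    [0, 0, 0],
    [0, 0, 0],
    [0, 0, 0],
  ],
  grip=[0.47, 0.47, 0.47, 0.47, 0.47, 0.47, 0.47, 0.47, 0.47, 0.47],
)

```text
time_s: 26.9
eef_pos: [0.3781, 0.3059, 0.2073]
eef_rot: [-0.0, 0.06, 0.998, -0.001]
wrist_force: [0.2, -0.1, 0.4]
opening: 0.471
grasp_force: 0.0
```

```bash
python3 - <<'E'
from h import *
from bench import vision
c=vision.camera("top");E=c["extrinsics"];P=world(c,E);cv2.imwrite("pics/top2.png",cv2.resize(c["color"][:,:,::-1],(800,600)))
Tr={"3":(473.8,-319.4,22.6),"2":(501.9,329.6,-6.8)}
z=P[...,2]
for n,t,x,y,h in (("clamp","3",0,-39,34),("slim","3",-41,35,56),("dome","3",41,35,46),("signet","2",0,38,46),("slab","2",0,-38,34)):
    X0,Y0,a=Tr[t];A=np.deg2rad(a);M=np.array([[np.cos(A),np.sin(A)],[-np.sin(A),np.cos(A)]])
    g=np.array([X0,Y0])+M.T@[x,y]
    m=(np.hypot(P[...,0]*1000-g[0],P[...,1]*1000-g[1])<(80 if n=="clamp" else 45))&(abs(z*1000-h)<5)
    Y,X=np.nonzero(m)
    if len(X)<20: print(n,"hidden",len(X));continue
    r=rect(cast(c,E,np.c_[X,Y],h/1000));print(n,"z",(1000*np.median(z[m])).round(1),"want",h,r,"err in tray",(M@(r[:2]-g)).round(1))
E
```

```text
clamp z 35.0 want 34 [ 476.1 -328.4  120.2   90.    22.1] err in tray [-1.3 29.8]
slim z 55.7 want 56 [ 421.7 -299.8   30.6   28.   -88.4] err in tray [0.4 3.1]
dome z 46.8 want 46 [ 499.6 -267.2   41.2   40.3  -66.9] err in tray [2.9 3.3]
signet z 46.2 want 46 [506.6 365.9  37.1  34.   83.1] err in tray [ 0.4 -1.4]
slab z 33.9 want 34 [495.9 289.3  44.   30.6  -5.8] err in tray [-1.2 -2.7]
```

View pics/top2.png

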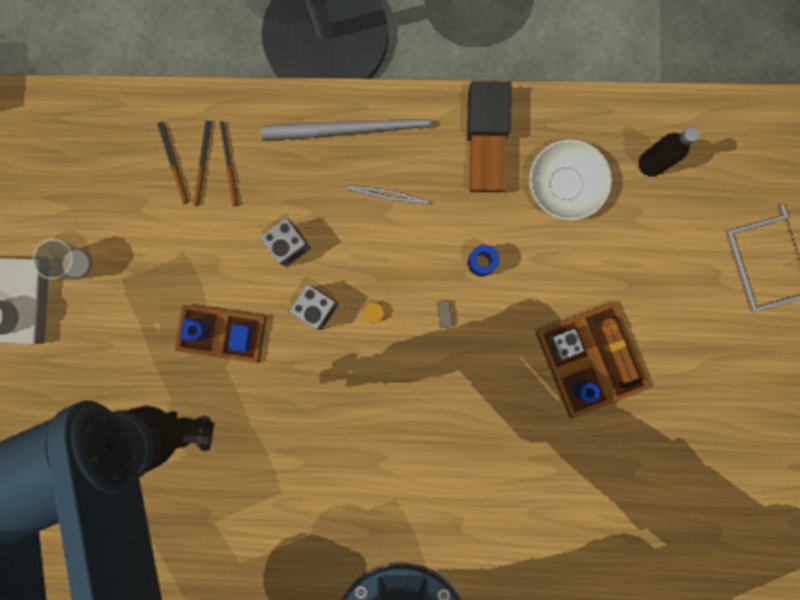

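All five things sit in their pockets: the block at (568,346), slim tube (588,392), clamp (620,352), signet (192,330) and slab (240,338). Their tops are at the right heights. The clamp's 29.8 mm error is false, because its mask took in block and tube pixels; the picture shows it well inside the long pocket. The thick tube is unmoved at (483,260), so I'm handing in.

```bash
python3 -c "
from bench import ctrl
print(ctrl.hand_in())"
```

```text
the job is handed in; nothing more can be done
None
```

I placed all five pieces flat in their pockets, left the thick tube where it was, and handed the job in at about 27 s of the 136 s allowed; the hand-in returned no verdict.

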